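# Hang the slide rack on the spring-balanced dip arm

## Robot

A 6-joint arm with a two-finger parallel gripper is mounted at the origin on a cart in front of the work surface, level with it; the furniture and walls round the work are solid. World frame = base frame: x ahead of the robot, y to its left, z up, the work surface at z = 0. Lengths are in mm, angles in rad, forces in N, time in s.
With the tool pointing down it reaches from about 350 to 875 mm from the base axis. Payload 4.2 kg.
Tool frame: the origin (TCP) lies midway between the tips of the shut fingers; the grasp point (between the pads) lies 19 mm behind it; z points along the fingers, y is the line along which they close (so a half turn about z gives the same grasp; the last joint's range is limited). The gripper opens to 87 mm and grips with 3 to 60 N. Pads are 19 mm wide; open, the fingers measure 117 mm over their backs; the gripper's body (75 mm by 190 mm) begins 51 mm behind the grasp point.
Start: joints at [-1.074, 0.385, 0.008, 0, -1.194, -0.259], TCP at [147.246, -607.386, 222.55] pointing down, gripper open.
Joint ranges: [-3.14, 3.14], [-1.21, 2.06], [-1.07, 1.41], [-3.16, 2.05], [-2.99, -0.16], [-3.1, 3.1]. Speed limits (rad/s): [2.79, 2.79, 3.14, 3.14, 3.14, 3.14].

## Interface

Orientations are given as a unit quaternion [w, x, y, z].
In Python, from bench import * gives the robot as it stands. Calls block until the motion is done:
- move_to(position, orientation): joint-space move of the TCP to a pose.
- move_l(position, ori=None, v=150, guard=None): straight line of the TCP; ori=None keeps the orientation; v is the mean speed in mm/s. With guard (N) it stops when the force on the tool has changed by that much, and returns True; else False.
- move_joints(angles): joint-space move.
- grip(opening): finger opening in mm; the grip force is fixed at half the most; returns when the fingers have stopped.
- wait(seconds).
- solve_ik(position, orientation): joint angles nearest the present ones, or None.
- read_camera(name): name is "scene" or "top" or "wrist"; returns the picture (384x512x3 uint8, red, green, blue); there is no depth.
- calibration(name): a dict with "K" (3x3 intrinsics, pixels), "R" (3x3) and "t" (3): a world point X has camera coordinates R X + t. Camera axes: x right, y down, z forward; pixel columns grow to the right and rows downward; lengths in mm; the calibration is good to about 2 mm. A picture is of the moment at which its call begins: read the wrist's pose just before it. calibration takes no time and is no camera call; for the wrist camera it gives the pose at the moment of the call.
A pose or a line that the arm cannot do raises Unreachable and nothing moves.
- sign_off(): hands the job in; it is judged then, once.
Readings, each from a call of its own:
- get_t(): time.
- get_joint_positions(): joint angles.
- get_joint_vel(): joint speeds.
- get_joint_efforts(): joint torques, N m.
- get_position(): TCP position.
- get_tool_rot(): TCP orientation.
- get_ft_force(): force on the tool from outside, world axes, zero at the start.
- get_wrist_torque(): the same for the moment, N m.
- get_opening(): finger opening in mm.
- get_grasp_force(): force on a finger pad.
Only numpy, scipy, OpenCV 4.12 (cv2) and the standard library are available. Lean on these libraries where they do the work, as an engineer would, in place of code of your own. Each camera call takes 0.05 s, during which the arm holds its last target. There are 200 camera calls.

## Task

Pick up the slide rack by its blue grip and hang its bow in the hook of the dip stand's spring-balanced arm, with the arm between the bow's two legs. Ease it down into the glass jar and let go only once the arm has settled under the rack's whole weight, so that it neither drops nor springs up; leave it hanging still and free inside the jar, without pushing the jar or the other things on the bench.

Things in the scene. Friction and masses are not known exactly. Their poses are not given: they have to be found in the camera images.
- slide_rack: loose steel slide rack standing on the worktop: rack 40x60 mm, 40 high, full of upright glass slides (tops 70 mm up), under a bow of 6 mm rod: two upright legs at y = +-30 mm (tops 121 mm up) joined by a shallow peaked bar along y (peak 135 mm up). Origin at the centre of its underside, z up. Its weight is not known: 0.3 to 0.75 kg.
- rack_grip (a point): where to take the rack: on the axis of the blue upright grip on top of the bow's peak. The grip is 16x16 mm in section and reaches from 140 to 205 mm above the rack's underside; this point is 185 mm above it, 20 mm below the grip's top. Axes as the rack's: z up, the peaked bar runs along y.
- rack_bow (a point): centre of the rod at the peak of the rack's bow, 50 mm straight below rack_grip, 135 mm above the rack's underside. This part of the rod lies in the hook when the rack hangs.
- rack_foot (a point): centre of the rack's underside, 135 mm straight below rack_bow
- hook_seat (a point): where the rod's centre (rack_bow) lies when hung in the hook, a shallow V open to the top at the end of the arm, about 225 mm up unloaded. x points along the arm to the post, y is level. The hook's upturned tip reaches 26 mm further out (-x) and 21 mm above this point, the bar behind at most 7 mm above it, the bar's underside 13 mm below it. The bow's legs go one each side of the bar.
- dip_arm (a joint): angle of the spring-balanced arm (10 mm bar) about its pivot, rad: 0 unloaded, up against its stop; grows as the hook sinks (0.2 m per rad), end stop 0.45. The spring holds the hook up with about 105 N per metre of sinking, lightly damped: with the rack on it the hook settles 20 to 70 mm lower, the heavier the lower. Let go too high it drops and bobs; pushed too low it springs up.
- dip_stand: the fixed stand: grey base plate 300x100x8 mm, aluminium post 210 mm tall with a blue spring drum at the pivot. Origin on the worktop below the pivot (191 mm up); plate and arm run from there along its -x, the hook is 200 mm along -x.
- staining_jar: open round glass jar, outer diameter 108, inner 100, 72 mm tall, floor 5 mm thick, standing loose on the stand's base plate below the hook. Origin at the centre of its underside (8 mm above the worktop), z up.
- jar_rim (a point): centre of the jar's mouth, 72 mm above its underside, about 80 mm above the worktop
- white_cup: bystander: white-lidded sample cup, 51 mm wide, 63 tall; origin at the centre of its underside
- red_cup: bystander: red-lidded sample cup, 51 mm wide, 63 tall; origin at the centre of its underside
- yellow_cup: bystander: yellow-lidded sample cup, 51 mm wide, 63 tall; origin at the centre of its underside
- slide_box: bystander: small white and blue carton, 31x80x30 mm, lying; origin at the centre of its underside
- strip_tub: bystander: white tub with a white lid, 48x44x107 mm, standing; origin at the centre of its underside
- green_marker: bystander: green-capped marker pen, 13x125x13 mm, lying; origin at the centre of its underside

How it is judged (in metres and radians):
On the way:
1. the rack hangs in the hook and weighs the arm down while the fingers still hold it (distance between rack_bow and hook_seat below 0.012 m and value of joint dip_arm above 0.08 rad and contact force between the fingers and slide_rack above 0.5 N), for 0.2 s.
At the end, for the whole second after the job is handed in: the rack hangs released from the hook (peak of bow within 12 mm of the seat, arm down over 0.08 rad), upright within 0.2 rad, foot 5 mm or more below the jar's rim and within 25 mm of its axis, not touching the jar; at rest (under 0.05 m/s, 0.08 rad/s) (distance between rack_bow and hook_seat below 0.012 m and value of joint dip_arm above 0.08 rad and velocity of joint dip_arm between -0.08 and 0.08 rad/s and angle between rack_bow's own z axis and vertical below 0.2 rad and z of rack_foot in the frame of jar_rim below -0.005 m and horizontal distance between rack_foot and jar_rim below 0.025 m and contact force between slide_rack and staining_jar below 0.05 N and contact force between slide_rack and the fingers below 0.05 N and linear speed of slide_rack below 0.05 m/s).
It fails at once if the arm drops or springs up with the rack let go (arm faster than 0.3 rad/s and rack faster than 50 mm/s while the fingers do not touch the rack) (contact force between the fingers and slide_rack below 0.02 N and linear speed of slide_rack above 0.05 m/s and (velocity of joint dip_arm above 0.3 rad/s or velocity of joint dip_arm below -0.3 rad/s)).
It fails at once if the jar is pushed more than 15 mm or tipped (distance of staining_jar from where it was at the start of the episode above 0.015 m or angle between staining_jar's own z axis and vertical above 0.15 rad).
It fails at once if a bystander is moved more than 30 mm (distance of any of white_cup, red_cup, yellow_cup, slide_box, strip_tub, green_marker from where it was at the start of the episode above 0.03 m).
It also fails if it takes over 72 s, if anything falls off the work surface, if the arm or the gripper's body presses on something with over 40 N, if the wrist force passes 120 N, or if a joint passes its speed limit or range.

## Working session

There is one attempt and no reset: what is moved stays moved. The work goes in short steps, each a Python script; the robot and the scene stay as the last script left them, time stands still between calls to the robot, and variables do not carry over. Pictures are saved under pics/ and viewed, at most 10 in all, crops included, and the job is handed in when it is done.

```bash
mkdir -p pics; python3 - <<'E'
from bench import *
import cv2,numpy as np
for n in ["scene","top"]:
    im=read_camera(n); cv2.imwrite(f"pics/{n}0.png",im[:,:,::-1]); np.save(f"pics/{n}0.npy",im)
    c=calibration(n); print(n,np.round(c["K"],1).tolist(),np.round(c["R"],4).tolist(),np.round(c["t"],1).tolist())
print(get_tool_rot(),get_ft_force(),get_t())
E
```

```text
scene [[465.0, 0.0, 255.2], [0.0, 465.0, 184.7], [0.0, 0.0, 1.0]] [[-0.8735, -0.4868, -0.0092], [-0.3724, 0.6801, -0.6315], [0.3137, -0.5482, -0.7753]] [430.1, 362.6, 1258.8]
top [[350.7, 0.0, 251.0], [0.0, 350.7, 192.3], [0.0, 0.0, 1.0]] [[-0.0143, -0.9995, 0.0277], [-0.9939, 0.0112, -0.1101], [0.1098, -0.0291, -0.9935]] [-95.6, 556.3, 973.9]
[-1.65082815e-04 -1.18531470e-01  9.92949804e-01  9.74892809e-04] [-0.56465328 -0.06093986 -1.26118326] 0.1
```

View pics/scene0.png

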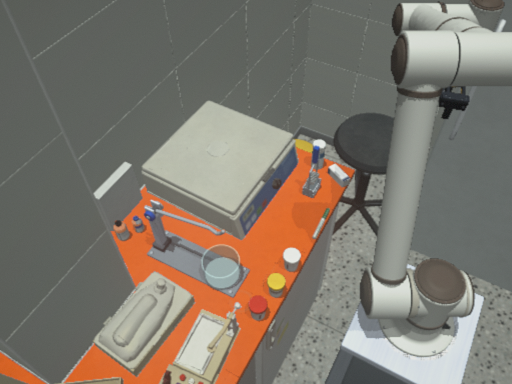

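View pics/top0.png

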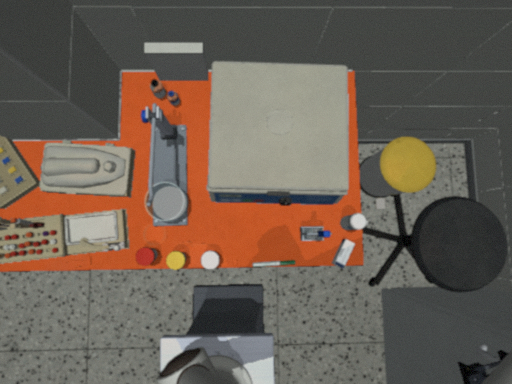

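The scene picture shows the rack's blue grip near (316,155), the jar at (221,266) and the stand's drum at (150,213). In the top picture the rack is at (313,233), the grip top at (325,234) and the jar at (167,201). I'll enlarge these areas.

```bash
python3 - <<'E'
import cv2,numpy as np
s=cv2.imread("pics/scene0.png");t=cv2.imread("pics/top0.png")
def c(im,x,y,w,h): return cv2.resize(im[y:y+h,x:x+w],(400,300),interpolation=cv2.INTER_CUBIC)
o=np.vstack([np.hstack([c(s,280,135,80,60),c(t,290,205,80,60)]),np.hstack([c(s,130,190,136,102),c(t,120,95,176,132)])])
cv2.imwrite("pics/crop1.png",o)
for n,im in (("scene",s),("top",t)):
    h=cv2.cvtColor(im,cv2.COLOR_BGR2HSV); m=cv2.inRange(h,(105,130,60),(125,255,255))
    k,l,st,ce=cv2.connectedComponentsWithStats(m)
    print(n,[(st[i].tolist(),ce[i].round(1).tolist()) for i in range(1,k) if st[i,4]>8])
E
```

```text
scene [([314, 147, 5, 4, 16], [316.1, 148.1]), ([146, 211, 8, 6, 27], [149.4, 213.5])]
top [([169, 92, 4, 4, 13], [170.6, 93.4]), ([142, 111, 5, 11, 36], [143.6, 116.2]), ([3, 158, 6, 5, 19], [5.6, 160.1]), ([16, 177, 6, 5, 20], [18.6, 179.2]), ([242, 194, 39, 8, 140], [261.8, 197.3]), ([290, 196, 20, 7, 90], [300.4, 198.7]), ([310, 196, 27, 7, 70], [325.2, 200.1]), ([319, 231, 11, 6, 42], [324.2, 233.6])]
```

View pics/crop1.png

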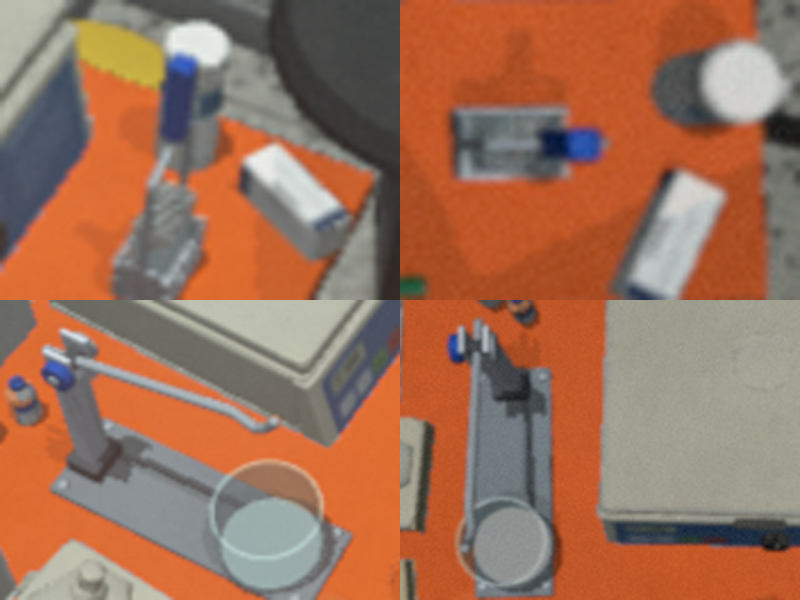

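The crop shows the grip's top face at top px (327.6,233.8) and scene px (316.6,147). The hook trough is at about (217.7,233.5) in scene and (148.6,204) in top. The rack is upright, with its bar along world y, and the arm points along about −x. Next I'll triangulate these.

```bash
cat > h.py <<'E'
from bench import *
import numpy as np, cv2
def P(n):
    c=calibration(n) if isinstance(n,str) else n
    return np.array(c["K"])@np.c_[c["R"],c["t"]]
def tri(n1,p1,n2,p2):
    X=cv2.triangulatePoints(P(n1),P(n2),np.float64(p1).reshape(2,1),np.float64(p2).reshape(2,1)); return (X[:3]/X[3]).ravel()
def plane(n,p,z):
    c=calibration(n) if isinstance(n,str) else n
    R=np.array(c["R"]);C=-R.T@np.array(c["t"]); d=R.T@np.linalg.solve(c["K"],[p[0],p[1],1]); return C+d*(z-C[2])/d[2]
def down(a):  # tool down, tool y turned by a from world y
    from scipy.spatial.transform import Rotation as Ro
    x,y,z,w=(Ro.from_euler('z',a)*Ro.from_quat([0,1,0,0])).as_quat(); return [w,x,y,z]
E
python3 - <<'E'
from h import *
np.set_printoptions(precision=1,suppress=True)
tc=lambda x,y:(290+(x-400)/5-.4,205+y/5-.4)
tb=lambda x,y:(120+(x-400)/2.273-.3,95+(y-300)/2.273-.3)
sb=lambda x,y:(130+x/2.941-.3,190+(y-300)/2.941-.3)
print("grip top",tri("scene",(316.2,146.6),"top",tc(588,144)),plane("top",tc(588,144),205),plane("scene",(316.2,146.6),205))
print("rack rim",*[plane("top",tc(*p),40) for p in((453,108),(567,108),(567,180),(453,180))])
print("hook",tri("scene",sb(258,428),"top",tb(465,540)),plane("scene",sb(258,428),222),"tip",plane("scene",sb(275,420),246),plane("top",tb(465,548),246))
print("plate",*[plane("top",tb(*p),8) for p in((551,368),(552,594),(477,596))])
print("jar rim",plane("top",tb(505,541),80),plane("scene",sb(267,509),80),"floor",plane("scene",sb(271,543),15))
print("drum",tri("scene",(149.4,213.5),"top",(143.6,116.2)))
E
```

```text
grip top [ 436.  -277.5  199.3] [ 436.5 -275.8  205. ] [ 433.8 -272.4  205. ]
rack rim [ 456.2 -240.2   40. ] [ 455.3 -305.    40. ] [ 414.9 -303.5   40. ] [ 415.9 -239.    40. ]
hook [519.9 139.5 224.1] [521.9 138.7 222. ] tip [503.7 137.5 246. ] [508.2 132.9 246. ]
plate [763.3  87.5   8. ] [467.4  84.4   8. ] [466.2 179.2   8. ]
jar rim [529.4 129.4  80. ] [524.7 137.5  80. ] floor [524.8 138.2  15. ]
drum [725.4 160.5 197.5]
```

The rack comes out at about (435,−273) with yaw near 0, and the hook seat at about (520,136,224). I'll move above the grip and check with the wrist camera.

```bash
python3 - <<'E'
from h import *
np.set_printoptions(precision=3,suppress=True)
grip(60)
move_to([435,-273,290],down(0.01)); print(get_joint_positions(),get_t(),get_position())
c=calibration("wrist"); im=read_camera("wrist"); cv2.imwrite("pics/w1.png",im[:,:,::-1])
import pickle; pickle.dump(c,open("pics/w1.pkl","wb"))
m=cv2.inRange(cv2.cvtColor(im,cv2.COLOR_RGB2HSV),(105,130,60),(125,255,255))
k,l,st,ce=cv2.connectedComponentsWithStats(m)
print([(st[i].tolist(),ce[i].round(1).tolist()) for i in range(1,k) if st[i,4]>100])
uv=P(c)@[435,-273,205,1]; print("pred",uv[:2]/uv[2]); print(get_ft_force())
E
```

```text
[-0.245  0.15  -0.145  0.    -1.276 -1.316] 2.5167 [ 434.722 -273.499  289.816]
[([186, 85, 20, 15, 112], [195.5, 91.6]), ([244, 174, 17, 33, 519], [252.1, 190.9])]
pred [252.494 199.278]
[ 0.163 -0.008 -0.363]
```

View pics/w1.png

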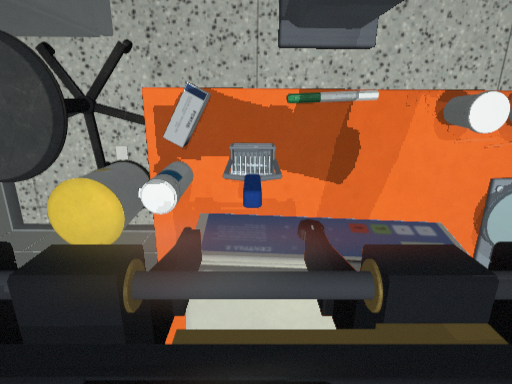

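The wrist view shows the rack at (252,160). The grip's top face is at its lower end, (252,~199), which is within a pixel or two of the prediction. I'll check the face edges numerically, then grasp and weigh the rack.

```bash
python3 - <<'E'
from h import *
import pickle
np.set_printoptions(precision=2,suppress=True)
c=pickle.load(open("pics/w1.pkl","rb"))
im=cv2.imread("pics/w1.png"); m=cv2.inRange(cv2.cvtColor(im,cv2.COLOR_BGR2HSV),(105,130,60),(125,255,255))
ys,xs=np.nonzero(m[165:215,235:270]); ys+=165;xs+=235
b=xs[ys>ys.max()-8]; y1=ys.max()+1
for dx in(-8,8):
  for dy in(-8,8):
    u=P(c)@[435+dx,-273+dy,205,1]; print(dx,dy,u[:2]/u[2])
print("bottom",y1,"x",b.min(),b.max()+1, plane(c,((b.min()+b.max()+1)/2-.5,y1-.5),205))
E
```

```text
-8 -8 [242.97 190.05]
-8 8 [262.2  190.24]
8 -8 [242.96 208.16]
8 8 [261.84 208.34]
bottom 207 x 244 261 [ 441.44 -273.35  205.  ]
```

```bash
python3 - <<'E'
from h import *
np.set_printoptions(precision=3,suppress=True)
print(move_l([434.5,-273.2,166],v=100,guard=6)); f0=get_ft_force()
grip(0); print(get_opening(),get_grasp_force(),f0,get_ft_force())
move_l([434.5,-273.2,216],v=60); wait(.6)
F=np.mean([ (wait(.03),get_ft_force())[1] for _ in range(10)],0); print("lift",F,get_opening(),get_position(),get_wrist_torque(),get_t())
cv2.imwrite("pics/s1.png",read_camera("scene")[:,:,::-1]);cv2.imwrite("pics/t1.png",read_camera("top")[:,:,::-1])
s=cv2.imread("pics/s1.png");t=cv2.imread("pics/t1.png")
cv2.imwrite("pics/c2.png",np.hstack([cv2.resize(s[125:215,260:380],(400,300)),cv2.resize(t[190:280,270:390],(400,300))]))
E
```

```text
False
15.565937142719239 29.988844483159482 [-0.092 -0.306  0.802] [ 0.799 -0.149 -0.347]
lift [ 0.026 -0.18  -4.076] 15.606262517424282 [ 434.511 -273.207  216.025] [-0.006  0.008  0.005] 6.6833
```

View pics/c2.png

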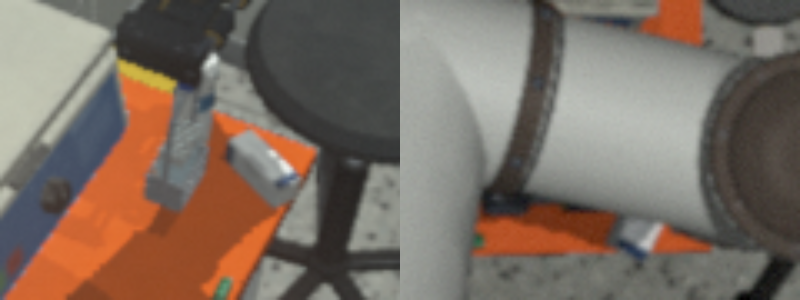

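The scene crop shows the rack upright and clear of the bench in the gripper; in the top view the robot arm hides it. It weighs about 4 N, so I expect the hook to sink about 38 mm. Before hanging it, I'll use two wrist views from above to refine the hook position.

```bash
python3 - <<'E'
from h import *
import pickle
np.set_printoptions(precision=3,suppress=True)
move_l([434.5,-273.2,420],v=200)
move_to([434.5,60,420],down(0.01))
C=[]
ims=[]
for i,p in enumerate([[590,80,420],[590,185,420]]):
    move_l(p,v=200); wait(.3); c=calibration("wrist"); im=read_camera("wrist")[:,:,::-1]; C.append(c); cv2.imwrite(f"pics/h{i}.png",im)
    u=P(c)@[520,136,224,1]; u=u[:2]/u[2]; print(i,u); 
    x,y=np.int32(u)-[50,60]; x=max(x,0);y=max(y,0);print(x,y)
    ims.append(cv2.resize(np.ascontiguousarray(im[y:y+150,x:x+100]),(400,600),interpolation=cv2.INTER_CUBIC))
pickle.dump(C,open("pics/h.pkl","wb")); cv2.imwrite("pics/c3.png",np.hstack(ims)); print(get_t(),get_joint_positions(),get_ft_force())
E
```

```text
0 [302.825 109.067]
252 49
1 [209.664 107.601]
159 47
11.5167 [ 0.564  0.317  0.387  0.    -1.64  -2.126] [-0.198 -0.326 -4.384]
```

View pics/c3.png

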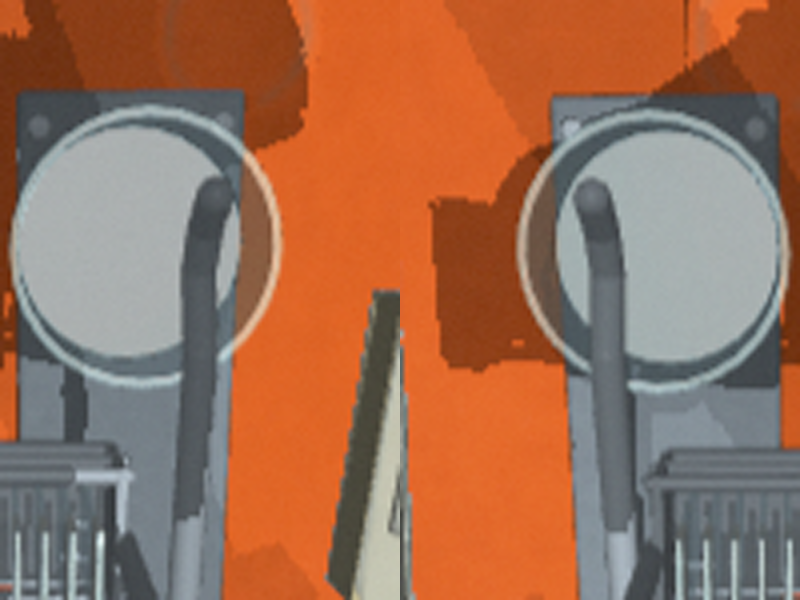

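In both views the hook tip (ball end) is clear: crop (215,187) left and (192,190) right. The trough bend is at about (200,257) and (203,258), and the jar rim centres are at (146,245) and (253,250). I'll triangulate from these.

```bash
python3 - <<'E'
from h import *
import pickle
np.set_printoptions(precision=1,suppress=True)
A,B=pickle.load(open("pics/h.pkl","rb"))
a=lambda x,y:(252+x/4-.4,49+y/4-.4); b=lambda x,y:(159+x/4-.4,47+y/4-.4)
T=lambda n,p,q,z:print(n,tri(A,a(*p),B,b(*q)),plane(A,a(*p),z),plane(B,b(*q),z))
T("tip",(215,187),(192,190),244)
T("bend",(200,257),(203,258),222)
T("bar",(190,440),(213,440),220)
T("jar",(146,245),(253,250),80)
T("pl1",(18,92),(153,97),8);T("pl2",(244,92),(377,97),8)
E
```

```text
tip [505.6 135.3 239.9] [505.5 134.7 244. ] [505.8 135.9 244. ]
bend [524.1 135.2 221.7] [524.2 135.2 222. ] [523.9 135.3 222. ]
bar [576.9 135.9 217.5] [576.9 135.6 220. ] [576.  136.3 220. ]
jar [526.5 135.6  79.3] [526.3 135.6  80. ] [526.6 135.7  80. ]
pl1 [464.9  85.3  -0.7] [465.5  85.2   8. ] [465.6  86.7   8. ]
pl2 [464.3 183.7   4.9] [464.4 183.2   8. ] [464.7 183.7   8. ]
```

The seat is at about (525.5,135.4,225), and the jar is coaxial with it at (526.5,135.6). Next I'll put the rack in front of the hook, thread the bow over the tip and lower it to the seat.

```bash
cat >> h.py <<'E'
def F(n=20):
    wait(.4); return np.mean([(wait(.02),get_ft_force())[1] for _ in range(n)],0)
E
python3 - <<'E'
from h import *
np.set_printoptions(precision=2,suppress=True)
move_l([445,135.4,420],v=200); move_l([445,135.4,289],v=150)
print(F())
print("in",move_l([525.5,135.4,289],v=60,guard=3),get_position(),F())
for z in (275,265,260):
    print(z,move_l([525.5,135.4,z],v=40,guard=3),get_position(),F(),get_t())
cv2.imwrite("pics/s2.png",read_camera("scene")[:,:,::-1])
s=cv2.imread("pics/s2.png");cv2.imwrite("pics/c4.png",cv2.resize(s[170:305,130:310],(800,600),interpolation=cv2.INTER_CUBIC))
E
```

```text
[ 0.05 -0.06 -4.06]
in False [525.18 135.39 289.16] [-0.09 -0.11 -3.97]
275 False [525.46 135.31 274.72] [ 0.06 -0.1  -4.17] 17.65
265 False [525.33 135.26 264.49] [ 0.09 -0.02 -4.16] 18.7833
260 False [525.34 135.33 259.58] [ 0.07 -0.06 -4.08] 19.7917
```

View pics/c4.png

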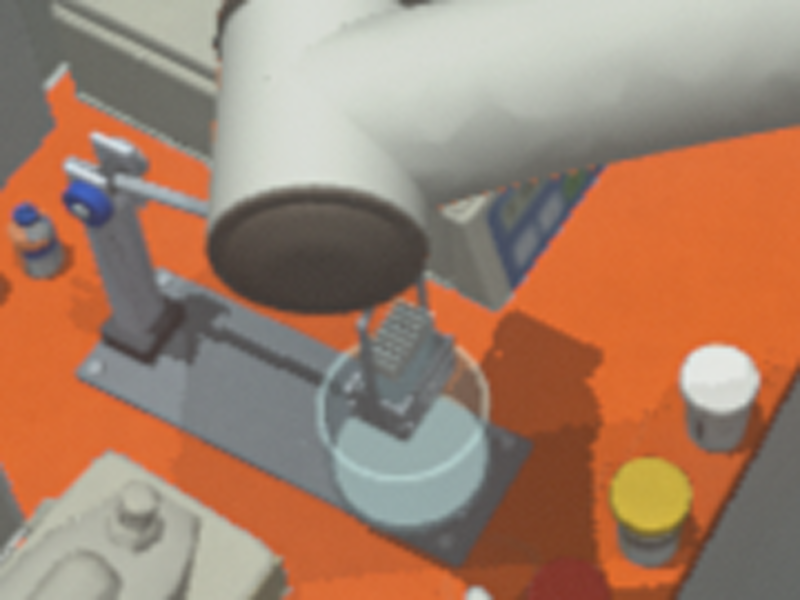

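The crop shows the rack about to enter the jar mouth, centred, with its two legs at (365,350) and (425,290) and the robot wrist above. I'll ease it down along the arc and watch the force.

```bash
python3 - <<'E'
from h import *
np.set_printoptions(precision=2,suppress=True)
for z in (252,245,238,231,226,222):
    s=max(0,256-z); th=s/200; x=525.5+200-200*np.cos(th)-34*np.sin(th)
    g=move_l([x,135.4,z],v=25,guard=5); f=F(); print(z,round(x,1),g,get_position(),f,get_opening(),round(get_t(),1))
    if f[2]>-.9: break
E
```

```text
252 524.9 False [524.96 135.44 252.06] [ 0.81  0.35 -3.39] 15.696651756247672 21.1
245 523.9 False [524.06 135.45 245.07] [ 1.98  0.22 -2.64] 15.55977031746338 22.2
238 523.3 False [523.39 135.45 238.06] [ 3.44  0.35 -1.9 ] 15.81643364117738 23.4
231 522.8 False [522.98 135.44 231.06] [ 4.63  0.14 -1.04] 15.68709950919536 24.6
226 522.7 False [522.84 135.43 226.12] [ 5.02  0.05 -0.59] 16.08276948066903 25.6
```

Fz follows 105 N/m, but Fx has built up to +5 N, so the rod is bearing on the inner slope of the tip. I'll shift toward +x until the side force vanishes.

```bash
python3 - <<'E'
from h import *
np.set_printoptions(precision=2,suppress=True)
p=get_position(); x=522.7
for i in range(8):
    x+=1.5; g=move_l([x,135.4,226],v=15,guard=5); wait(.1); f=F(10); print(round(x,1),g,f,get_wrist_torque(),round(get_t(),1))
    if f[0]<.3: break
E
```

```text
524.2 False [-0.55  0.8  -0.29] [0.22 0.21 0.02] 26.6
```

```bash
python3 - <<'E'
from h import *
np.set_printoptions(precision=2,suppress=True)
for x,z in((524.1,224.5),(524.0,223.3)):
    move_l([x,135.4,z],v=15); f=F(30); print(x,z,f,get_wrist_torque(),get_opening(),round(get_t(),1))
if f[0]>.6 or f[0]<-.6:
    move_l([x+f[0]*.25,135.4,z],v=10); print(x+f[0]*.25,F(30))
c=calibration("wrist");cv2.imwrite("pics/w3.png",read_camera("wrist")[:,:,::-1]);cv2.imwrite("pics/s3.png",read_camera("scene")[:,:,::-1])
s=cv2.imread("pics/s3.png");w=cv2.imread("pics/w3.png")
cv2.imwrite("pics/c5.png",np.hstack([cv2.resize(s[215:305,170:290],(400,300),interpolation=cv2.INTER_CUBIC),cv2.resize(w,(400,300))]))
E
```

```text
524.1 224.5 [ 0.79 -0.66 -0.45] [-0.41 -0.34 -0.05] 15.973133286955328 27.7
524.0 223.3 [ 1.68 -1.55 -0.26] [-0.56 -0.63  0.04] 15.814522803858338 28.9
524.4206237667307 [ 0.24 -1.26 -0.43]
```

View pics/c5.png

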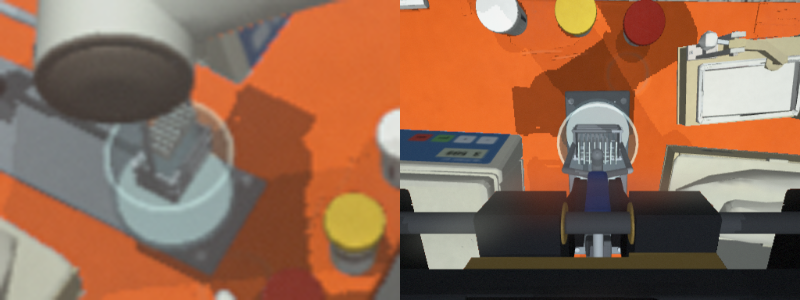

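Both halves look right: the rack hangs centred in the jar with the hook ball in the bow's window, wrist crop (597,158). Fz is on the line that reaches zero near 221 mm. I'll go to about 221.8, relieve the side forces, then open the fingers in tiny steps so any remainder slips out gently.

```bash
python3 - <<'E'
from h import *
np.set_printoptions(precision=2,suppress=True)
x,y,z=524.5,135.1,221.8
move_l([x,y,z],v=10); f=F(25); print(f)
for _ in range(2):
    if max(abs(f[:2]))<.5: break
    x+=.22*f[0]; y+=.22*f[1]; move_l([x,y,z],v=10); f=F(25); print(x,y,f)
for o in (15.4,15.8,16.0,16.2,16.5):
    grip(o); print(o,get_opening(),get_grasp_force(),get_ft_force(),get_t())
    if get_grasp_force()<10: break
E
```

```text
[-0.28  0.9  -0.07]
524.4376324815831 135.29734473213915 [ 0.22  0.55 -0.13]
524.4853750714254 135.41925708089812 [ 0.58 -0.34 -0.19]
15.4 15.98537479056825 22.83392445067875 [0.81 0.2  0.54] 33.5667
15.8 15.967166009241504 6.629286340297469 [0.34 0.43 0.3 ] 33.7833
```

```bash
python3 - <<'E'
from h import *
np.set_printoptions(precision=2,suppress=True)
wait(.5)
for o in (15.85,15.9,15.93,15.96,16.0,16.1,16.3,17,18.5,21,25,32,45):
    grip(o); wait(.3 if o<17 else .1); print(o,round(get_opening(),2),round(get_grasp_force(),2),get_ft_force(),round(get_t(),1))
wait(1); print(F(25))
w=read_camera("wrist")[:,:,::-1];s=read_camera("scene")[:,:,::-1]
cv2.imwrite("pics/c6.png",np.hstack([cv2.resize(np.ascontiguousarray(s[215:305,170:290]),(400,300),interpolation=cv2.INTER_CUBIC),cv2.resize(np.ascontiguousarray(w[90:330,90:410]),(400,300))]))
E
```

```text
15.85 16.02 5.15 [ 0.69 -1.18 -1.05] 34.8
15.9 15.96 3.77 [ 0.36 -0.21 -0.16] 35.3
15.93 15.97 3.01 [ 0.23 -0.5  -0.62] 35.8
15.96 16.1 2.11 [ 0.67 -1.36 -0.33] 36.4
16.0 15.92 1.36 [ 0.47 -1.36  0.36] 36.9
16.1 15.79 0.38 [ 0.45  0.27 -0.1 ] 37.4
16.3 16.24 0.0 [1.23 0.32 0.25] 37.9
17 16.93 0.0 [ 0.85 -0.23 -0.28] 38.2
18.5 18.7 0.0 [-0.09  0.21  0.03] 38.6
21 21.0 0.0 [-0.42  0.44  0.35] 39.0
25 24.9 0.0 [-0.15 -0.01  0.48] 39.5
32 31.79 0.0 [ 0.99 -0.1  -0.38] 40.1
45 44.94 0.0 [-0.49  0.5   0.08] 40.8
[-0.03  0.    0.14]
```

View pics/c6.png

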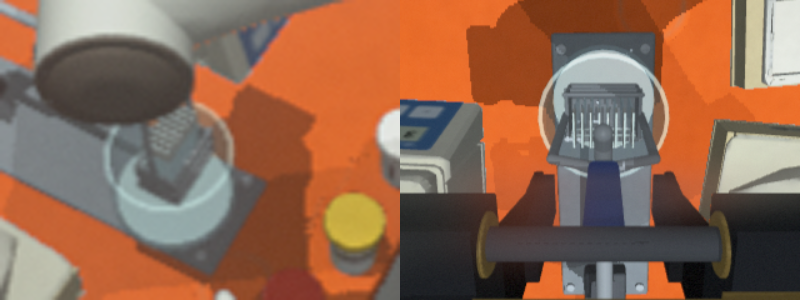

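The fingers are open and clear of the grip. The rack hangs level and centred in the jar, with the hook ball at (603,132) in the bow and the legs either side. I'll retreat straight up, check that it is still, and look once more from the top.

```bash
python3 - <<'E'
from h import *
p=get_position()
move_l([p[0],p[1],330],v=60); print(F(5)); move_to([420,0,400],down(0.01)); wait(1.5)
a=read_camera("scene"); wait(.4); b=read_camera("scene"); print("diff",np.abs(a.astype(int)-b)[200:310,130:300].max(),get_t())
t=read_camera("top")
def c(im,x,y,w,h): return cv2.resize(np.ascontiguousarray(im[y:y+h,x:x+w,::-1]),(400,300),interpolation=cv2.INTER_CUBIC)
cv2.imwrite("pics/c7.png",np.hstack([c(b,150,200,120,90),c(t,110,120,120,90)]))
E
```

```text
[0.26765955 0.31816359 0.04742868]
diff 6 47.875
```

View pics/c7.png

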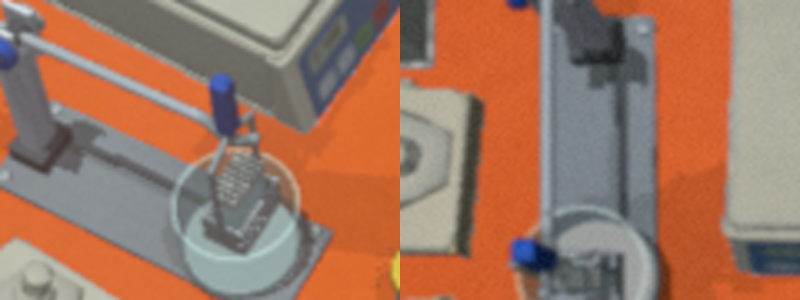

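The rack hangs upright from the sunken arm: grip at (222,100), rack inside the jar at (240,210), and nothing moving between frames. I'll hand it in.

```bash
python3 -c "
from bench import *
print(sign_off())"
```

```text
the job is handed in; nothing more can be done
None
```

The rack hangs by its bow from the dip arm's hook, released, upright and still, centred inside the jar; I handed the job in just after 47.9 s, and the hand-in call did not return a verdict.

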